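Push a fresh casting out of its mould ring and set it to cure

TASK

Press the red-handled lever of the blue demoulding stand all the way down, so that the black mould base with its fresh resin block rises clear out of the metal ring. Then take the black base from above, without touching the still tacky resin block on it, and set it down gently and centred on the empty cork puck of the curing tray, with the block still standing on it; leave the two finished pieces on the other pucks where they are.

Things in the scene. Friction and masses are not known exactly. Their poses are not given: they have to be found in the camera images.
- stand: Blue demoulding stand fixed to the table: foot plate, four posts, a 124 x 120 mm deck whose top is 94 mm above the table, and clamped on it an aluminium mould ring. Origin on the table under the ring's centre; z up; the lever sticks out to the stand's +y. Under a hole in the deck is a brass ram (44 mm disc), driven by the lever, that pushes the base up.
- ring_rim (a point): Centre of the mould ring's mouth, at the height of its rim, 124 mm above the table. The ring has outer diameter 82 mm, inner diameter 66 mm and is 30 mm high.
- lever (a joint): Lever angle in rad: 0 = fully up, 0.8 = fully down at its end stop. It starts at 0 to 0.08, is stiff (about 5 to 9 N pressed down at the red bar) and stays where it is left. The ram rises 65 mm per rad, meets the base at about 0.12 rad and at the end stop holds the base's underside 138 mm above the table, 14 mm above the rim.
- lever_bar (a point): Middle of the lever's red crossbar: round, 20 mm thick, 90 mm long, along the stand's x. The lever turns about a level axis (stand's x) 68 mm to the stand's +y of its origin, 60 mm above the table; the bar is 120 mm from that axis, 0.6 rad above level at joint 0, 0.2 rad below at 0.8: it goes from 128 down to 36 mm height and 19 mm outwards.
- base: Loose black mould base, a disc 62 mm in diameter and 18 mm thick, about 0.14 kg, at first sunk in the ring (its underside on the deck). Origin at the centre of its underside, z up.
- casting: Fresh resin block with pink, amber and cyan layers, 38 x 38 x 30 mm, about 0.05 kg, standing loose on the base, upright. Origin at the centre of its underside. Tacky: not to be touched.
- puck0: The empty cork puck of the curing tray, 52 mm in diameter, 20 mm high, fixed; smaller than the base, so that fingers may reach below the base's edge. Origin at the centre of its underside, 8 mm above the table; its top is 28 mm above the table. It is one of three pucks in a row, 130 mm apart; which one is empty varies.
- tray: Grey curing tray, fixed, 140 x 400 mm, floor 8 mm high, edges 16 mm high; the row of pucks runs along its y. Origin at the centre of its underside.
- piece1: Finished piece on another puck: black base like the first, with a lime, cyan and violet block (38 x 38 x 30 mm) fast on it, 48 mm high in all. Origin at the centre of its underside. Not to be disturbed.
- piece2: Finished piece on the third puck, same sizes, amber, violet and pink. Origin at the centre of its underside. Not to be disturbed.

How it is judged:
On the way, in this order (a step that is already met when the one before it is completed fails the run):
1. the lever is fully down (over 0.72 rad) and the base stands level, its underside at least 8 mm above the ring's rim, with the block on it (value of joint lever above 0.72 rad and z of base in the frame of ring_rim above 0.008 m and angle between base's own z axis and vertical below 0.1 rad and horizontal distance between base and ring_rim below 0.02 m and z of casting in the frame of base above 0.015 m), for 0.2 s.
2. the base is lifted at least 35 mm above the ring's rim with the block on it (z of base in the frame of ring_rim above 0.035 m and z of casting in the frame of base above 0.015 m), for 0.1 s.
At the end, for the whole second after the job is handed in: The base rests level on the empty puck, its centre within 12 mm of the puck's, at rest; the block stands upright on the base, within 20 mm of its centre, at rest; the two finished pieces are within 12 mm of where they started (horizontal distance between base and puck0 below 0.012 m and z of base in the frame of puck0 between 0.017 and 0.023 m and angle between each of base, casting's own z axis and vertical below 0.1 rad and z of casting in the frame of base between 0.015 and 0.021 m and horizontal distance between casting and base below 0.02 m and linear speed of each of base, casting below 0.02 m/s and distance of each of piece1, piece2 from where it was at the start of the episode below 0.012 m); the robot touches nothing.
It fails at once if the tacky block is touched by the robot (over 0.5 N) (contact force between any of the fingers, the arm and casting above 0.5 N).
It fails at once if the block tips over (0.5 rad) (angle between casting's own z axis and vertical above 0.5 rad).
It fails at once if the base is dropped onto the puck (faster than 0.35 m/s within 50 mm above it) (horizontal distance between base and puck0 below 0.05 m and z of base in the frame of puck0 below 0.07 m and linear speed of base above 0.35 m/s).
It fails at once if a finished piece is disturbed (moved over 12 mm) (distance of any of piece1, piece2 from where it was at the start of the episode above 0.012 m).
It also fails if it takes over 70 s, if anything falls off the work surface, if the arm or the gripper's body presses on something with over 40 N, if the wrist force passes 120 N, or if a joint passes its speed limit or range.

ROBOT

A 6-joint arm with a two-finger parallel gripper is mounted at the origin on the work surface. World frame = base frame: x ahead of the robot, y to its left, z up, the work surface at z = 0. Lengths are in m, angles in rad, forces in N, time in s.
With the tool pointing down it reaches from about 0.4 to 0.825 m from the base axis. Payload 7 kg.
Tool frame: the origin (TCP) lies at the very end of the fingers, on their centre line; the grasp point (between the pads) lies 19 mm behind it; z points along the fingers, y is the direction in which the jaws open and shut (so a half turn about z gives the same grasp; the last joint's range is limited). The gripper opens to 88 mm and grips with 3 to 60 N. Pads are 19 mm wide; open, the fingers measure 130 mm over their backs; the gripper's body (78 mm by 193 mm) begins 47 mm behind the grasp point.
Start: joints at [-0.941, 0.359, 0.012, 0, -1.224, -0.288], TCP at [0.226, -0.636, 0.205] pointing down, gripper open.
Joint ranges: [-3.07, 3.07], [-1.43, 2.12], [-1.02, 1.25], [-3.03, 1.67], [-3.05, -0], [-3.03, 3.03]. Speed limits (rad/s): [2.39, 2.39, 3.01, 3.14, 3.14, 3.14].

INTERFACE

Orientations are given as [roll, pitch, yaw] about the fixed x, y, z axes, in that order (R = Rz(yaw) Ry(pitch) Rx(roll)).
In Python, from station import arm gives the robot as it stands.
- The arm moves only by the shell command python3 -m inch 'ROWS' [FORCE]. ROWS is text: rows parted by semicolons, each of 7 numbers parted by spaces: the closure, from 0 (fully open) to 1 (shut), then the shift along the tool's x, y, z each as a share of 300 mm, from -1 to 1, then the turn, a rotation vector about the tool's x, y, z each as a share of 60 degrees, from -1 to 1. In form: grip tx ty tz rx ry rz; .... A call has 1 to 12 rows; each row is the pose to reach, as a shift and turn from the pose commanded when the call began, along the tool's axes at that moment; what a row does not reach only later rows make up. A row lasts 1/10 s, in which the tool goes at most 50 mm and 8.59 degrees, less where a joint would pass 70% of its speed; a pose out of reach is approached as far as the arm can. A call with a number of a shift or a turn outside -1 to 1 is refused whole. A call with a gripper value outside its range is refused whole. The fingers move at their own pace and stop on an object; FORCE is the grip in N (left out, the last holds). Time passes only in rows, so rows that repeat a pose let the fingers close. It gives the time, the measured TCP pose, the force and the opening at its end, in the units of the state.
- arm.get_state(): the state, without advancing time (a new reading comes with each control period).
- arm.grab_frame(name): name is "side" or "top" or "wrist"; returns a dict with "img" (400x640x3 uint8, red, green, blue), "range_z" (400x640 float32, m along the optical axis (not along the pixel's ray), 0 where there is no reading), "fx", "fy", "cx", "cy" (pixels), "extrinsics" (4x4, takes a point from world to camera coordinates); the wrist camera has in their place "tool_from_camera" (4x4, takes a point from camera to tool coordinates, whose origin is the TCP and whose axes are the flange's). Camera axes: x right, y up, looking along -z (the intrinsics and any distortion apply to the point x, -y, -z); pixel columns grow to the right and rows downward; lengths in m; the calibration is good to about 2 mm. The wrist camera is an equidistant fisheye: a pixel r from the principal point sees the ray r / f radians off the axis. A picture is of the moment at which its call begins: read the wrist's pose just before it.
- arm.job_done(): hands the job in, once; it reports no verdict.
The state is a dict: "t": time; "q": joint angles; "qd": joint speeds; "joint_efforts": joint torques, N m; "eef_pos": TCP position; "ee_rot": TCP orientation; "force": force on the tool from outside, world axes, zero at the start; "moment": the same for the moment, N m; "width": finger opening in m.
Only numpy, scipy, OpenCV 4.12 (cv2) and the standard library are available. Lean on these libraries where they do the work, as an engineer would, in place of code of your own. Each camera call takes 0.05 s, during which the arm holds its last target.

## Working session

There is one attempt and no reset: what is moved stays moved. The work goes in short steps, Python scripts to look and compute and a shell command to move; the robot and the scene stay as the last step left them, time stands still between calls to the robot, and variables do not carry over. Pictures are saved under pics/ and viewed, and the job is handed in when it is done.

```bash
ls; mkdir -p pics; python3 - <<'E'
from station import arm
import cv2,numpy as np
s=arm.get_state();print({k:np.round(v,3).tolist() for k,v in s.items()})
for n in ["top","side"]:
    f=arm.grab_frame(n);np.savez(f"pics/{n}0.npz",**f)
    cv2.imwrite(f"pics/{n}0.png",f["img"][:,:,::-1]);print(n,f["fx"],f["fy"],f["cx"],f["cy"],np.round(f["extrinsics"],3).tolist(),[k for k in f])
E
```

```text
pics
{'t': 0.0, 'q': [-0.941, 0.359, 0.011, -0.0, -1.224, -0.288], 'qd': [-0.002, 0.001, -0.001, 0.0, 0.0, 0.001], 'joint_efforts': [-0.002, -58.272, 29.304, 6.997, 0.007, -0.0], 'eef_pos': [0.226, -0.635, 0.204], 'ee_rot': [3.14, -0.0, -2.8], 'force': [-0.16, 1.015, -0.122], 'moment': [-0.013, -0.016, 0.022], 'width': 0.088}
top 498.3607809720049 498.3607809720049 311.2166900913821 203.75738532235417 [[0.001, -1.0, 0.008, -0.036], [0.991, 0.002, 0.132, -0.517], [-0.132, 0.008, 0.991, -1.079], [0.0, 0.0, 0.0, 1.0]] ['img', 'range_z', 'fx', 'fy', 'cx', 'cy', 'extrinsics']
side 460.4983162474534 460.4983162474534 325.7877438065209 194.751543941296 [[-1.0, -0.028, -0.003, 0.511], [0.014, -0.578, 0.816, -0.092], [-0.025, 0.816, 0.578, -1.279], [0.0, 0.0, 0.0, 1.0]] ['img', 'range_z', 'fx', 'fy', 'cx', 'cy', 'extrinsics']
```

View pics/top0.png

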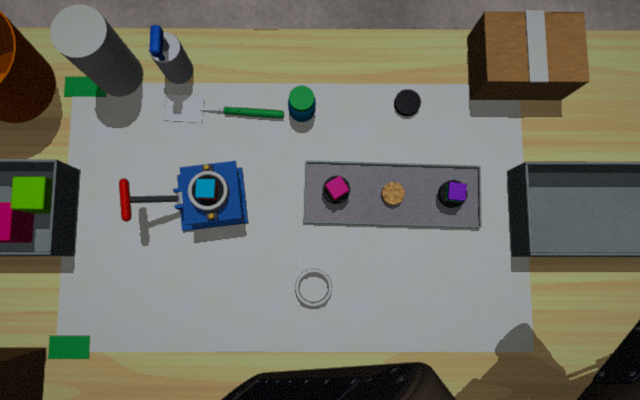

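View pics/side0.png

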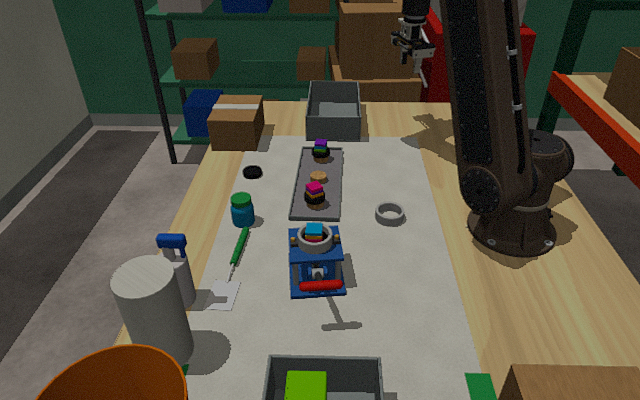

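The top view shows the ring at about (208,191), the red bar from (125,180) to (126,219), and the empty puck at (392,193). The finished pieces are at (337,188) and (454,193). Next I'll enlarge and measure.

```bash
cat > h.py <<'E'
import numpy as np,cv2
def load(n): return dict(np.load(f"pics/{n}.npz"))
def ray(f,u,v):
    E=f["extrinsics"];R=E[:3,:3];t=E[:3,3]
    d=np.array([(u-f["cx"])/f["fx"],-(v-f["cy"])/f["fy"],-1.])
    return -R.T@t, R.T@d
def at_z(f,u,v,z):
    o,d=ray(f,u,v); return o+d*(z-o[2])/d[2]
def at_depth(f,u,v):
    o,d=ray(f,u,v); return o+d*f["range_z"][int(round(v)),int(round(u))]
def proj(f,p):
    E=f["extrinsics"];c=E[:3,:3]@np.asarray(p,float)+E[:3,3]
    return f["cx"]+f["fx"]*c[0]/-c[2], f["cy"]-f["fy"]*c[1]/-c[2]
E
python3 - <<'E'
from h import *
f=load("top0")
im=f["img"][:,:,::-1]
a=cv2.resize(im[150:240,110:260],None,fx=5,fy=5,interpolation=cv2.INTER_CUBIC)
b=cv2.resize(im[150:240,300:490],None,fx=4,fy=4,interpolation=cv2.INTER_CUBIC)
cv2.imwrite("pics/c1.png",a);cv2.imwrite("pics/c2.png",b)
E
```

```text
(no output)
```

View pics/c1.png

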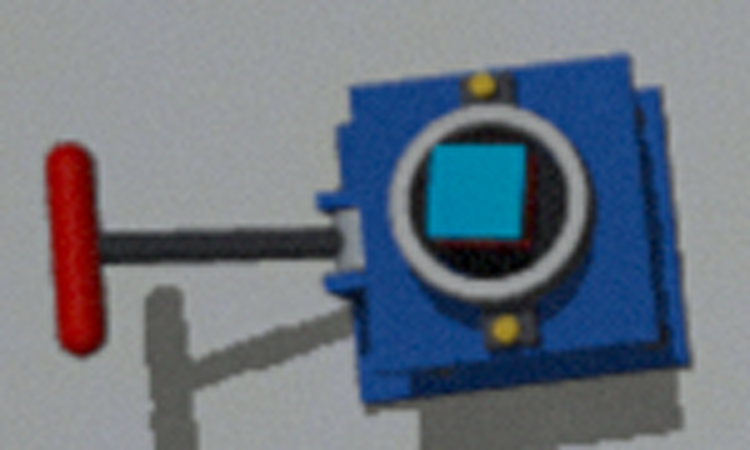

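View pics/c2.png

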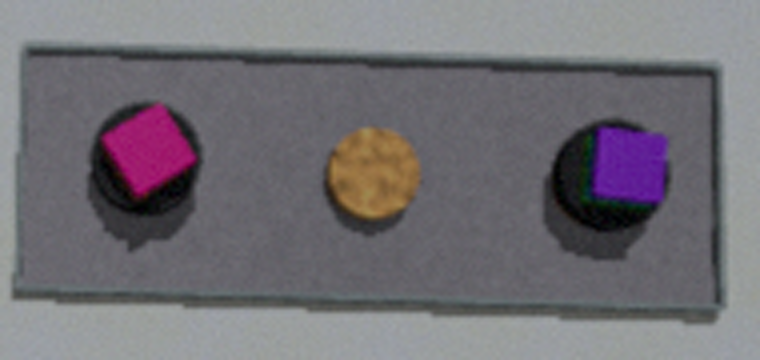

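The first crop shows the ring mouth centred at crop (490,202), the bar's middle at (75,249), and clamp screws at (482,84) and (506,328). In the second crop the puck top is centred at (373,172).

```bash
python3 - <<'E'
from h import *
f=load("top0")
P=lambda x,y:(110+(x+.5)/5-.5,150+(y+.5)/5-.5)
Q=lambda x,y:(300+(x+.5)/4-.5,150+(y+.5)/4-.5)
r=at_z(f,*P(490,202),.124);print("ring",r)
for n,c in dict(barA=(70,152),barB=(82,345),barM=(75,249)).items():
    print(n,at_z(f,*P(*c),.13),at_depth(f,*P(*c)))
for n,c in dict(tl=(350,87),tr=(630,55),br=(662,343)).items(): print(n,at_z(f,*P(*c),.094))
s1=at_depth(f,*P(482,84));s2=at_depth(f,*P(506,328));print("screws",s1,s2)
print("puck",at_z(f,*Q(373,172),.028),at_depth(f,*Q(373,172)))
for n,c in dict(tl=(27,47),tr=(719,66),br=(720,306),bl=(16,296)).items(): print(n,at_z(f,*Q(*c),.016))
print("ct",at_depth(f,*P(477,190)))
g=load("side0")
print("side proj ring",proj(g,r), "puck",proj(g,at_z(f,*Q(373,172),.028)))
cv2.imwrite("pics/c3.png",cv2.resize(g["img"][215:310,270:370,::-1],None,fx=6,fy=6,interpolation=cv2.INTER_CUBIC))
cv2.imwrite("pics/c4.png",cv2.resize(g["img"][135:225,280:360,::-1],None,fx=6,fy=6,interpolation=cv2.INTER_CUBIC))
E
```

```text
ring [0.53368606 0.17901572 0.124     ]
barA [0.55312213 0.35014417 0.13      ] [0.55240951 0.34868035 0.13392834]
barB [0.47368526 0.34130533 0.13      ] [0.47314979 0.3394072  0.13521651]
barM [0.51299323 0.34609805 0.13      ] [0.51227852 0.34423775 0.13504666]
tl [0.58802999 0.24602117 0.094     ]
tr [0.60224414 0.12712906 0.094     ]
br [0.4785826 0.1111288 0.094    ]
screws [0.58532753 0.18583381 0.11371308] [0.48252063 0.17275901 0.11504916]
puck [ 0.54397559 -0.21945658  0.028     ] [ 0.54396983 -0.21945015  0.02803684]
tl [ 0.61815858 -0.02397004  0.016     ]
tr [ 0.60797981 -0.42231102  0.016     ]
br [ 0.46942574 -0.41676189  0.016     ]
bl [ 0.47456052 -0.01802307  0.016     ]
ct [0.5352117  0.18017507 0.1448783 ]
side proj ring (np.float64(313.65402874864805), np.float64(232.11724876589312)) puck (np.float64(317.21194275954707), np.float64(174.20753356816175))
```

View pics/c3.png

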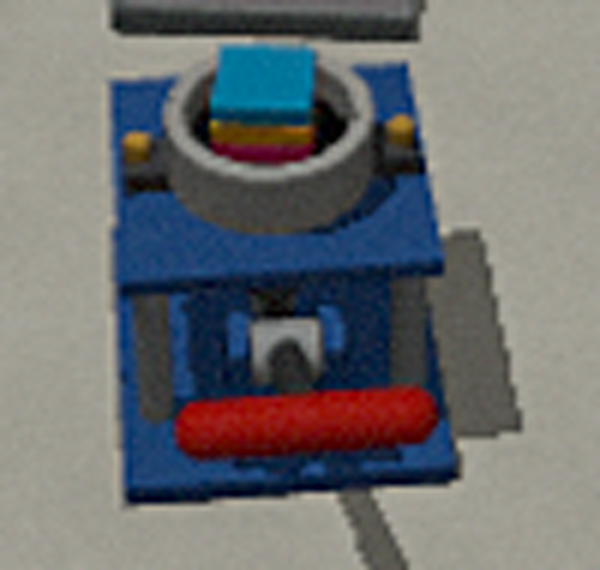

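View pics/c4.png

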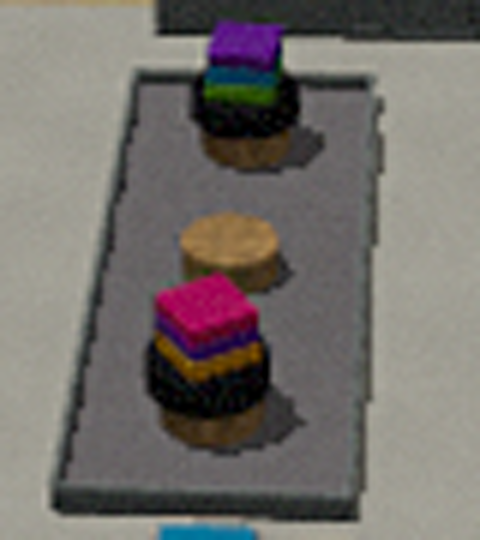

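```bash
cat > plan.py <<'E'
import sys,numpy as np
from station import arm
from scipy.spatial.transform import Rotation as R
# usage: plan.py x y z yaw [x y z yaw ...]
s=arm.get_state();p=np.array(s["eef_pos"]);R0=R.from_euler("xyz",s["ee_rot"])
print("t",round(s["t"],2),"pos",np.round(p,4),"rot",np.round(s["ee_rot"],3),"F",np.round(s["force"],1),"w",round(s["width"],4),"q",np.round(s["q"],2))
a=np.array(list(map(float,sys.argv[1:]))).reshape(-1,4)
for x in a:
    d=R0.inv().apply(x[:3]-p)/0.3
    rv=(R0.inv()*R.from_euler("xyz",[np.pi,0,x[3]])).as_rotvec(degrees=True)/60
    print(np.round(np.r_[d,rv],3))
E
python3 plan.py .47 -.45 .26 -2.4  .52 -.28 .28 -2.2
```

```text
t 0.1 pos [ 0.2261 -0.6355  0.2045] rot [ 3.14 -0.   -2.8 ] F [ 0.  -0.2 -0.7] w 0.0874 q [-0.94  0.36  0.01 -0.   -1.22 -0.29]
[-0.973  0.31  -0.185  0.001  0.    -0.382]
[-1.32e+00  7.89e-01 -2.51e-01  1.00e-03  0.00e+00 -5.73e-01]
```

```bash
python3 -m inch '1 -0.4 0.13 -0.1 0 0 -0.2; 1 -0.97 0.31 -0.2 0 0 -0.38; 1 -0.97 0.31 -0.2 0 0 -0.38; 1 -0.97 0.31 -0.2 0 0 -0.38; 1 -0.97 0.31 -0.2 0 0 -0.38; 1 -0.97 0.31 -0.2 0 0 -0.38; 1 -0.97 0.31 -0.2 0 0 -0.38' 20; python3 plan.py .55 -.2 .265 -2.0 
```

```text
t: 0.8
eef_pos: [0.4729, -0.448, 0.266]
ee_rot: [-3.141, 0.001, -2.398]
force: [-0.1, -1.1, -1.5]
width: 0.0373
t 0.8 pos [ 0.4729 -0.448   0.266 ] rot [-3.141e+00  1.000e-03 -2.398e+00] F [-0.1 -1.1 -1.5] w 0.0373 q [-0.46  0.29  0.05 -0.   -1.33 -0.37]
[-0.749  0.435  0.003 -0.001  0.    -0.38 ]
```

```bash
python3 -m inch '1 -0.75 0.435 0 0 0 -0.38; 1 -0.75 0.435 0 0 0 -0.38; 1 -0.75 0.435 0 0 0 -0.38; 1 -0.75 0.435 0 0 0 -0.38; 1 -0.75 0.435 0 0 0 -0.38; 1 -0.75 0.435 0 0 0 -0.38'; python3 plan.py .57 .1 .26 -1.7 
```

```text
t: 1.4
eef_pos: [0.5483, -0.1988, 0.2651]
ee_rot: [3.141, 0.001, -2.0]
force: [-0.4, -0.7, 0.8]
width: 0.0004
t 1.4 pos [ 0.5483 -0.1988  0.2651] rot [ 3.141e+00  1.000e-03 -2.000e+00] F [-0.4 -0.7  0.8] w 0.0004 q [-0.01  0.18 -0.1  -0.   -1.29 -0.42]
[-0.936  0.349  0.018  0.     0.001 -0.287]
```

```bash
python3 -m inch '1 -0.936 0.35 0.02 0 0 -0.29; 1 -0.936 0.35 0.02 0 0 -0.29; 1 -0.936 0.35 0.02 0 0 -0.29; 1 -0.936 0.35 0.02 0 0 -0.29; 1 -0.936 0.35 0.02 0 0 -0.29; 1 -0.936 0.35 0.02 0 0 -0.29; 1 -0.936 0.35 0.02 0 0 -0.29'; python3 plan.py .513 .345 .22 -1.449 .513 .345 .16 -1.449 
```

```text
t: 2.1
eef_pos: [0.5701, 0.1005, 0.2583]
ee_rot: [3.141, -0.0, -1.696]
force: [-0.5, 0.2, -0.8]
width: 0.0004
t 2.1 pos [0.5701 0.1005 0.2583] rot [ 3.141 -0.    -1.696] F [-0.5  0.2 -0.8] w 0.0004 q [ 0.51  0.17 -0.12 -0.   -1.28 -0.64]
[-0.785  0.291  0.128  0.001  0.    -0.236]
[-0.785  0.29   0.328  0.001  0.    -0.236]
```

```bash
python3 -m inch '1 -0.785 0.29 0.13 0 0 -0.236; 1 -0.785 0.29 0.13 0 0 -0.236; 1 -0.785 0.29 0.13 0 0 -0.236; 1 -0.785 0.29 0.13 0 0 -0.236; 1 -0.785 0.29 0.13 0 0 -0.236; 1 -0.785 0.29 0.13 0 0 -0.236; 1 -0.785 0.29 0.31 0 0 -0.236; 1 -0.785 0.29 0.31 0 0 -0.236; 1 -0.785 0.29 0.31 0 0 -0.236'; python3 - <<'E'
from station import arm
import numpy as np
# rows: waypoints for lever angles
s=arm.get_state();p=np.array(s["eef_pos"]);print(p,s["ee_rot"],s["q"])
piv=np.array([.5337-.122*.068,.179+.9925*.068]);u=np.array([-.122,.9925])
y=s["ee_rot"][2];tx=np.array([np.cos(y),np.sin(y)]);ty=np.array([np.sin(y),-np.cos(y)])
for a in [0,.1,.2,.3,.4,.5,.6,.7,.8]:
    c=piv+u*.12*np.cos(.6-a);z=.06+.12*np.sin(.6-a)+.010
    d=c-p[:2];print(a,np.round(c,4),round(z,4),np.round([d@tx/.3,d@ty/.3,(p[2]-z)/.3],3))
E
```

```text
t: 3.0
eef_pos: [0.514, 0.3393, 0.1656]
ee_rot: [3.139, -0.003, -1.454]
force: [0.2, 1.0, 0.9]
width: 0.0006
[0.51403502 0.33932332 0.16563919] [ 3.13929307e+00 -2.82686542e-03 -1.45375333e+00] [ 9.00377774e-01  2.92365011e-01 -1.77896899e-01  4.25843000e-04
 -1.10415862e+00 -7.83530301e-01]
0 [0.5133 0.3448] 0.1378 [-0.018  0.     0.093]
0.1 [0.5126 0.351 ] 0.1275 [-0.039  0.     0.127]
0.2 [0.5119 0.3562] 0.1167 [-0.057  0.     0.163]
0.3 [0.5114 0.3603] 0.1055 [-0.07   0.001  0.201]
0.4 [0.5111 0.3632] 0.0938 [-0.08   0.001  0.239]
0.5 [0.5108 0.365 ] 0.082 [-0.086  0.001  0.279]
0.6 [0.5108 0.3656] 0.07 [-0.088  0.001  0.319]
0.7 [0.5108 0.365 ] 0.058 [-0.086  0.001  0.359]
0.8 [0.5111 0.3632] 0.0462 [-0.08   0.001  0.398]
```

```bash
python3 -m inch '1 0 0 0 0 0 0; 1 0 0 0.05 0 0 0; 1 0 0 0.07 0 0 0; 1 -0.01 0 0.09 0 0 0;1 -0.015 0 0.105 0 0 0; 1 -0.02 0 0.12 0 0 0'; python3 plan.py
```

```text
t: 3.6
eef_pos: [0.5137, 0.3473, 0.1307]
ee_rot: [-3.141, 0.0, -1.453]
force: [-0.6, -0.3, -0.5]
width: 0.0004
t 3.6 pos [0.5137 0.3473 0.1307] rot [-3.141  0.    -1.453] F [-0.6 -0.3 -0.5] w 0.0004 q [ 0.91  0.32 -0.22  0.   -1.03 -0.79]
```

```bash
python3 -m inch '1 -0.01 0 0.02 0 0 0; 1 -0.018 0 0.04 0 0 0; 1 -0.026 0 0.06 0 0 0; 1 -0.033 0 0.08 0 0 0; 1 -0.038 0 0.1 0 0 0; 1 -0.042 0 0.12 0 0 0'; python3 plan.py
```

```text
t: 4.2
eef_pos: [0.5129, 0.3632, 0.0962]
ee_rot: [-3.137, 0.005, -1.452]
force: [-3.9, 7.7, 11.5]
width: 0.0005
t 4.2 pos [0.5129 0.3632 0.0962] rot [-3.137  0.005 -1.452] F [-3.9  7.7 11.5] w 0.0005 q [ 0.93  0.37 -0.24 -0.   -0.96 -0.81]
```

```bash
python3 - <<'E'
from h import *
from station import arm
f=arm.grab_frame("side")
cv2.imwrite("pics/s1.png",cv2.resize(f["img"][200:340,240:400,::-1],None,fx=4,fy=4,interpolation=cv2.INTER_CUBIC))
E
```

```text
(no output)
```

View pics/s1.png

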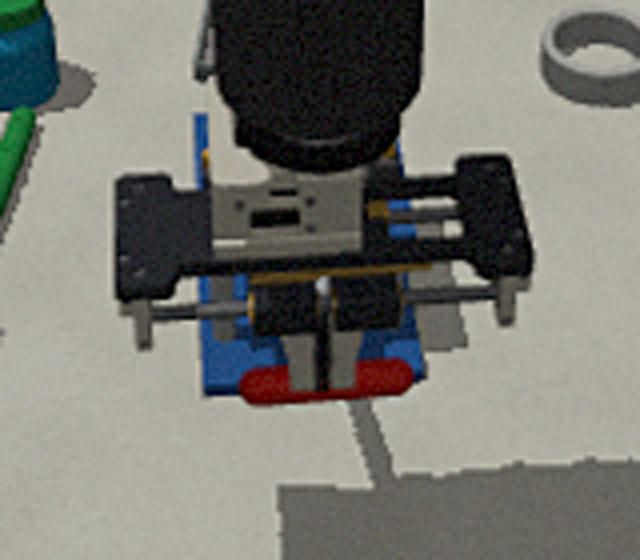

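The closed fingers sit on the middle of the red bar (crop ~(325,380)), and the lever is partway down. I'll keep pressing.

```bash
python3 -m inch '1 0 0 0.02 0 0 0; 1 0 0 0.04 0 0 0; 1 0 0 0.06 0 0 0; 1 0.003 0 0.08 0 0 0; 1 0.003 0 0.1 0 0 0; 1 0.006 0 0.12 0 0 0; 1 0.006 0 0.135 0 0 0; 1 0.006 0 0.15 0 0 0;1 0.008 0 0.16 0 0 0'; python3 plan.py
```

```text
t: 5.15
eef_pos: [0.5137, 0.3599, 0.0474]
ee_rot: [-3.138, 0.004, -1.452]
force: [-0.4, 4.7, 5.4]
width: 0.0006
t 5.15 pos [0.5137 0.3599 0.0474] rot [-3.138  0.004 -1.452] F [-0.4  4.7  5.4] w 0.0006 q [ 0.92  0.42 -0.29  0.   -0.86 -0.8 ]
```

```bash
python3 -m inch '1 0 0 0.006 0 0 0; 1 0 0 0.01 0 0 0;1 0 0 0.01 0 0 0'; python3 plan.py
```

```text
t: 5.45
eef_pos: [0.5135, 0.3592, 0.0443]
ee_rot: [-3.138, 0.003, -1.452]
force: [0.9, 3.9, 4.4]
width: 0.0004
t 5.45 pos [0.5135 0.3592 0.0443] rot [-3.138e+00  3.000e-03 -1.452e+00] F [0.9 3.9 4.4] w 0.0004 q [ 0.92  0.42 -0.3   0.   -0.85 -0.8 ]
```

```bash
python3 -m inch '1 0 0 0.005 0 0 0; 1 0 0 0.01 0 0 0;1 0 0 0.01 0 0 0'; python3 - <<'E'
from h import *
from station import arm
f=arm.grab_frame("side");np.savez("pics/s2.npz",**f)
cv2.imwrite("pics/s2.png",cv2.resize(f["img"][200:340,240:400,::-1],None,fx=4,fy=4,interpolation=cv2.INTER_CUBIC))
E
python3 plan.py
```

```text
t: 5.75
eef_pos: [0.5131, 0.3584, 0.041]
ee_rot: [-3.139, 0.002, -1.452]
force: [1.3, 3.5, 4.7]
width: 0.0008
t 5.8 pos [0.513  0.3582 0.041 ] rot [-3.140e+00  1.000e-03 -1.453e+00] F [0.7 3.6 5.1] w 0.0005 q [ 0.92  0.42 -0.3   0.   -0.84 -0.8 ]
```

View pics/s2.png

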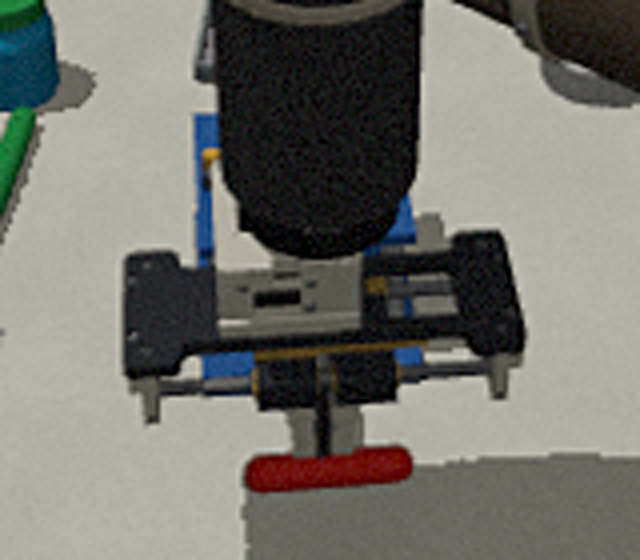

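```bash
python3 -m inch '1 0 0 -0.05 0 0 0; 1 0 0 -0.2 0 0 0; 1 0 0 -0.35 0 0 0; 1 0 0 -0.5 0 0 0;1 0 0 -0.6 0 0 0;1 0 0 -0.6 0 0 0'; python3 - <<'E'
from h import *
from station import arm
f=arm.grab_frame("side");np.savez("pics/s3.npz",**f)
cv2.imwrite("pics/s3.png",cv2.resize(f["img"][200:340,240:400,::-1],None,fx=4,fy=4,interpolation=cv2.INTER_CUBIC))
f=arm.grab_frame("top");np.savez("pics/t3.npz",**f)
cv2.imwrite("pics/t3.png",cv2.resize(f["img"][140:250,90:270,::-1],None,fx=4,fy=4,interpolation=cv2.INTER_CUBIC))
E
python3 plan.py
```

```text
t: 6.4
eef_pos: [0.5133, 0.3573, 0.2248]
ee_rot: [-3.137, 0.003, -1.453]
force: [0.4, 0.1, 0.2]
width: 0.0005
t 6.5 pos [0.5114 0.3562 0.2199] rot [ 3.140e+00 -1.000e-03 -1.454e+00] F [-0.2 -0.2 -0.9] w 0.0002 q [ 0.92  0.27 -0.09 -0.   -1.22 -0.8 ]
```

View pics/s3.png

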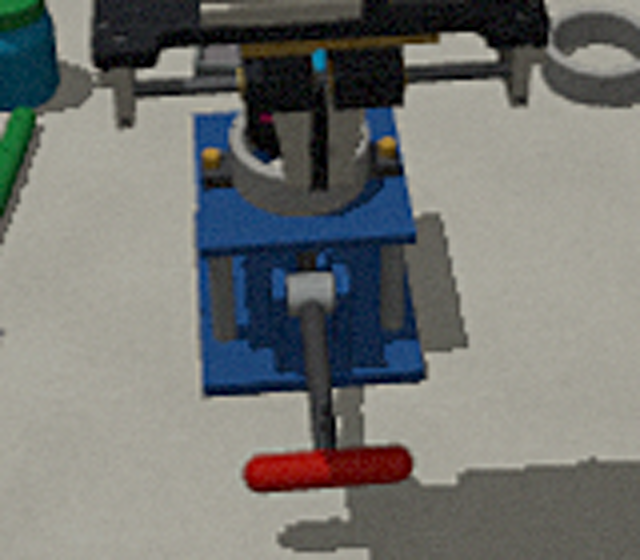

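View pics/t3.png

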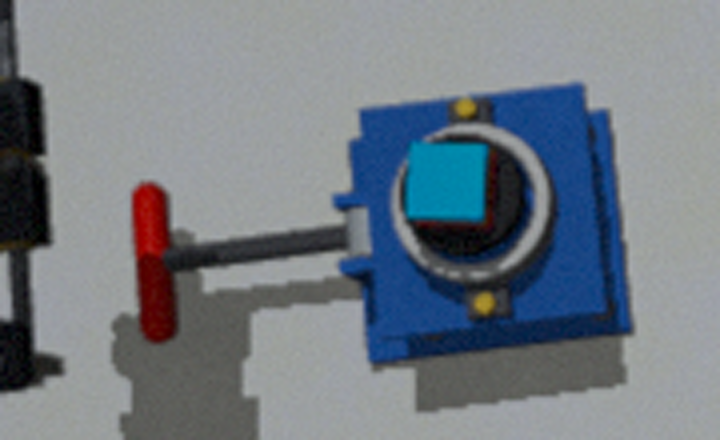

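The block has risen into view (cyan top at t3 crop (449,181)). The bar is at s3 crop (328,469). Next I'll work out the lever angle and the block's height.

```bash
python3 - <<'E'
from h import *
g=load("s3");f=load("t3")
u=240+(328.5)/4-.5;v=200+469.5/4-.5
T=lambda x,y:(90+(x+.5)/4-.5,140+(y+.5)/4-.5)
print("obs",u,v,at_depth(g,u,v),"top bar",T(155,262),at_depth(f,*T(155,262)))
for a in [.6,.65,.7,.75,.8]:
    rr=.068+.12*np.cos(.6-a);p=[.5337-.122*rr,.179+.9925*rr,.06+.12*np.sin(.6-a)]
    print(a,np.round(p,3),proj(g,p),proj(f,p))
print("block",at_depth(f,*T(449,181)))
print("base",at_depth(f,*T(505,215)), at_depth(f,*T(440,235)))
E
```

```text
obs 321.625 316.875 [0.50863069 0.37411958 0.06022199] top bar (128.375, 205.125) [0.51041008 0.36327903 0.05946123]
0.6 [0.511 0.366 0.06 ] (np.float64(320.74746719430004), np.float64(313.6701552073665)) (np.float64(127.22983698910718), np.float64(204.9298773122578))
0.65 [0.511 0.365 0.054] (np.float64(320.7670262143714), np.float64(315.5275712054928)) (np.float64(128.27824918906705), np.float64(205.27769152995847))
0.7 [0.511 0.365 0.048] (np.float64(320.7742206589704), np.float64(317.25340052464105)) (np.float64(129.44924533514455), np.float64(205.6046070845272))
0.75 [0.511 0.364 0.042] (np.float64(320.7691736278148), np.float64(318.8436833476086)) (np.float64(130.73798947843218), np.float64(205.9101643906695))
0.8 [0.511 0.363 0.036] (np.float64(320.7520535562088), np.float64(320.295080999591)) (np.float64(132.13950503827903), np.float64(206.19397237442456))
block [0.53545791 0.18001834 0.17582438]
base [0.52262452 0.15695897 0.15036389] [0.51281381 0.18969314 0.14782366]
```

The lever is only about 0.65 rad down, because the fingers slipped inboard of the bar. I'll press again with the fingers further out.

```bash
python3 plan.py .511 .367 .075 -1.449 .511 .367 .045 -1.449
```

```text
t 6.5 pos [0.5114 0.3562 0.2199] rot [ 3.140e+00 -1.000e-03 -1.454e+00] F [-0.2 -0.2 -0.9] w 0.0002 q [ 0.92  0.27 -0.09 -0.   -1.22 -0.8 ]
[-0.036 -0.004  0.483  0.001 -0.001 -0.004]
[-0.036 -0.004  0.583  0.001 -0.001 -0.004]
```

```bash
python3 -m inch '1 -0.036 -0.004 0.15 0 0 0; 1 -0.036 -0.004 0.3 0 0 0; 1 -0.036 -0.004 0.45 0 0 0; 1 -0.036 -0.004 0.5 0 0 0;1 -0.036 -0.004 0.52 0 0 0;1 -0.036 -0.004 0.54 0 0 0;1 -0.036 -0.004 0.555 0 0 0;1 -0.036 -0.004 0.565 0 0 0;1 -0.034 -0.004 0.575 0 0 0'; python3 plan.py
```

```text
t: 7.4
eef_pos: [0.5126, 0.3678, 0.0486]
ee_rot: [-3.14, 0.001, -1.453]
force: [-0.3, -0.4, -0.2]
width: 0.0002
t 7.4 pos [0.5126 0.3678 0.0486] rot [-3.140e+00  1.000e-03 -1.453e+00] F [-0.3 -0.4 -0.2] w 0.0002 q [ 0.93  0.42 -0.28  0.   -0.87 -0.81]
```

```bash
python3 - <<'E'
from h import *
from station import arm
f=arm.grab_frame("side");np.savez("pics/s4.npz",**f)
a=cv2.resize(f["img"][240:340,260:380,::-1],None,fx=6,fy=6,interpolation=cv2.INTER_CUBIC)
cv2.imwrite("pics/s4.png",a)
f=arm.grab_frame("top");np.savez("pics/t4.npz",**f)
cv2.imwrite("pics/t4.png",cv2.resize(f["img"][140:250,90:270,::-1],None,fx=4,fy=4,interpolation=cv2.INTER_CUBIC))
f=arm.grab_frame("wrist");np.savez("pics/w4.npz",**f);cv2.imwrite("pics/w4.png",f["img"][:,:,::-1])
E
```

```text
(no output)
```

View pics/s4.png

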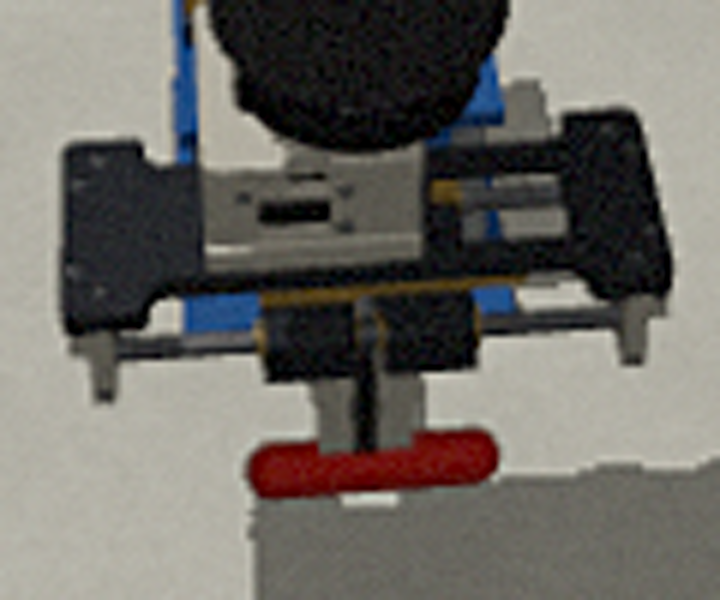

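View pics/t4.png

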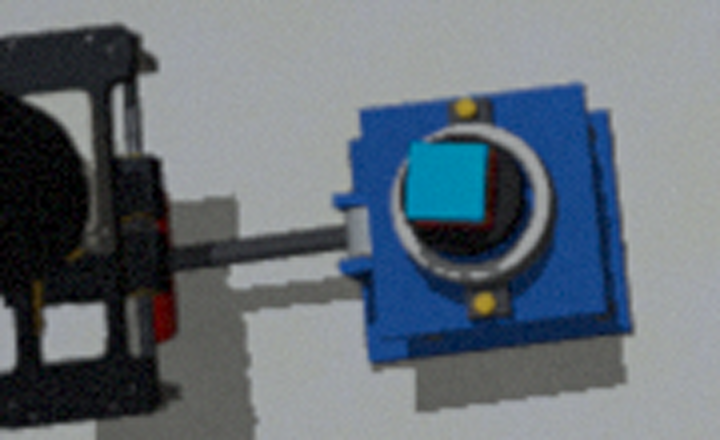

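View pics/w4.png

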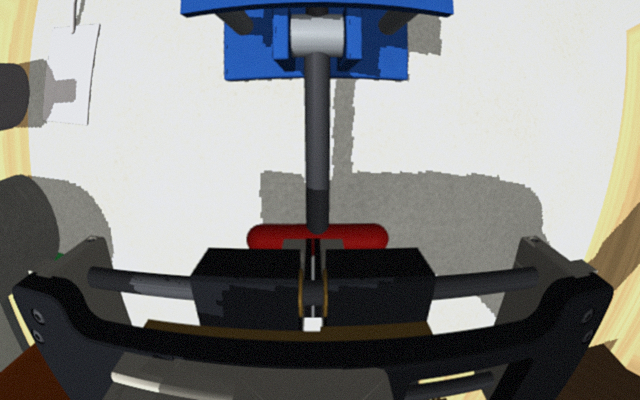

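The fingers are over the bar and just about touching it, so I'll keep pressing down.

```bash
python3 -m inch '1 0 0 0.01 0 0 0;1 0 0 0.02 0 0 0;1 0 0 0.02 0 0 0'; python3 -m inch '1 0 0 0.01 0 0 0;1 0 0 0.015 0 0 0;1 0 0 0.015 0 0 0'; python3 plan.py
```

```text
t: 7.85
eef_pos: [0.512, 0.3671, 0.0414]
ee_rot: [3.141, -0.0, -1.453]
force: [0.8, 0.8, -0.1]
width: 0.0005
t: 8.15
eef_pos: [0.5122, 0.3673, 0.0374]
ee_rot: [-3.142, -0.0, -1.453]
force: [-1.2, -1.0, 3.6]
width: 0.0005
t 8.15 pos [0.5122 0.3673 0.0374] rot [-3.142 -0.    -1.453] F [-1.2 -1.   3.6] w 0.0005 q [ 0.93  0.44 -0.29  0.   -0.85 -0.81]
```

```bash
python3 -m inch '1 0 0 0.01 0 0 0;1 0 0 0.015 0 0 0;1 0 0 0.015 0 0 0'; python3 -m inch '1 0 0 0.01 0 0 0;1 0 0 0.015 0 0 0;1 0 0 0.015 0 0 0';python3 - <<'E'
from h import *
from station import arm
f=arm.grab_frame("top");np.savez("pics/t5.npz",**f)
cv2.imwrite("pics/t5.png",cv2.resize(f["img"][140:250,90:270,::-1],None,fx=4,fy=4,interpolation=cv2.INTER_CUBIC))
T=lambda x,y:(90+(x+.5)/4-.5,140+(y+.5)/4-.5)
print("block",at_depth(f,*T(449,181)))
f=arm.grab_frame("side");np.savez("pics/s5.npz",**f)
cv2.imwrite("pics/s5.png",cv2.resize(f["img"][240:340,260:380,::-1],None,fx=6,fy=6,interpolation=cv2.INTER_CUBIC))
E
python3 plan.py
```

```text
t: 8.45
eef_pos: [0.5122, 0.3672, 0.0328]
ee_rot: [3.141, -0.0, -1.453]
force: [-1.1, -0.9, 2.1]
width: 0.0003
t: 8.75
eef_pos: [0.5122, 0.3669, 0.0282]
ee_rot: [3.141, -0.001, -1.453]
force: [-0.3, -3.8, 2.3]
width: 0.0007
block [0.53370493 0.17783678 0.18603434]
t 8.85 pos [0.5123 0.3671 0.0282] rot [ 3.141 -0.    -1.453] F [-0.3 -1.8  2.3] w 0.0006 q [ 0.93  0.45 -0.3   0.   -0.83 -0.81]
```

View pics/s5.png

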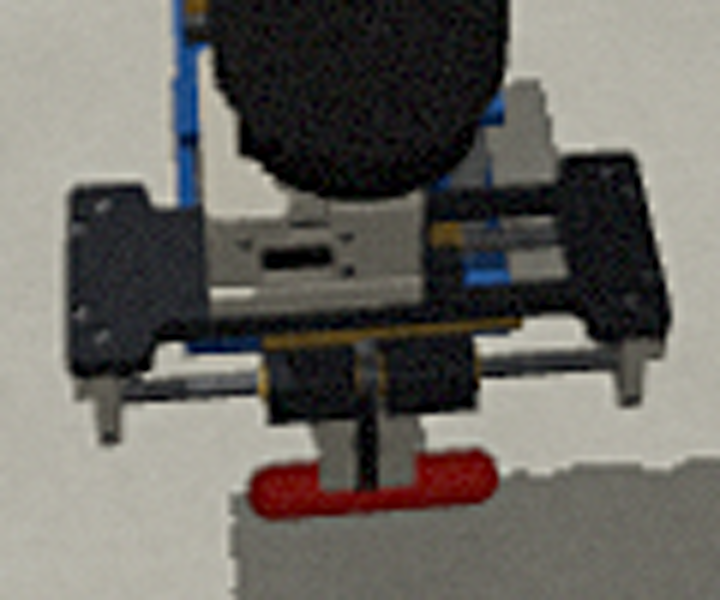

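```bash
python3 -m inch '1 0 0 0.01 0 0 0;1 0 0 0.02 0 0 0;1 0 0 0.02 0 0 0';python3 - <<'E'
from h import *
from station import arm
f=arm.grab_frame("top");np.savez("pics/t6.npz",**f)
T=lambda x,y:(90+(x+.5)/4-.5,140+(y+.5)/4-.5)
print("block",at_depth(f,*T(449,181)))
f=arm.grab_frame("wrist");cv2.imwrite("pics/w6.png",cv2.resize(f["img"][150:350,160:480,::-1],None,fx=2.4,fy=2.4))
E
python3 plan.py
```

```text
t: 9.15
eef_pos: [0.5124, 0.367, 0.0246]
ee_rot: [-3.141, -0.001, -1.452]
force: [-5.2, -5.8, 22.0]
width: 0.0005
block [0.53316659 0.17716682 0.18916981]
t 9.25 pos [0.5124 0.367  0.0246] rot [-3.141 -0.    -1.452] F [-6.2 -7.1 20.6] w 0.0002 q [ 0.93  0.45 -0.3   0.   -0.82 -0.81]
```

View pics/w6.png

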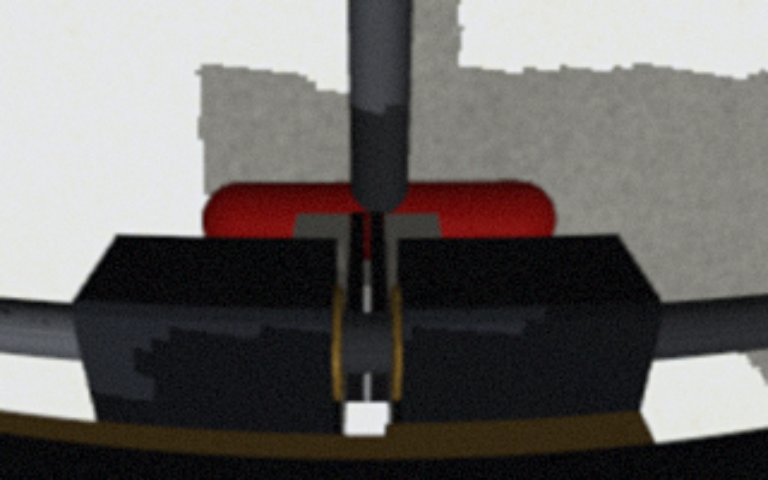

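The force has jumped to 22 N at the end stop. The block top reads 0.189, which is the 0.186 expected at the stop plus the depth bias. I'll lift away and look at the stand.

```bash
python3 -m inch '1 0 0 -0.05 0 0 0; 1 0 0 -0.2 0 0 0; 1 0 0 -0.35 0 0 0; 0.5 0 0 -0.5 0 0 0;0 0 0 -0.66 0 0 0;0 0 0 -0.82 0 0 0;0 0 0 -0.95 0 0 0;0 0 0 -0.95 0 0 0;0 0 0 -0.95 0 0 0'; python3 - <<'E'
from h import *
from station import arm
f=arm.grab_frame("top");np.savez("pics/t7.npz",**f)
cv2.imwrite("pics/t7.png",cv2.resize(f["img"][150:240,110:260,::-1],None,fx=5,fy=5,interpolation=cv2.INTER_CUBIC))
f=arm.grab_frame("side");np.savez("pics/s7.npz",**f)
cv2.imwrite("pics/s7.png",cv2.resize(f["img"][200:320,240:400,::-1],None,fx=4.8,fy=4.8,interpolation=cv2.INTER_CUBIC))
E
python3 plan.py .534 .179 .31 -1.5
```

```text
t: 10.15
eef_pos: [0.5123, 0.3682, 0.3082]
ee_rot: [-3.14, 0.003, -1.453]
force: [0.4, 0.2, -0.5]
width: 0.0431
t 10.25 pos [0.5117 0.3674 0.306 ] rot [ 3.140e+00 -1.000e-03 -1.453e+00] F [ 0.3  0.7 -0.4] w 0.0509 q [ 0.93  0.24  0.07 -0.   -1.4  -0.81]
[ 0.632  0.    -0.013  0.001 -0.001  0.045]
```

View pics/t7.png

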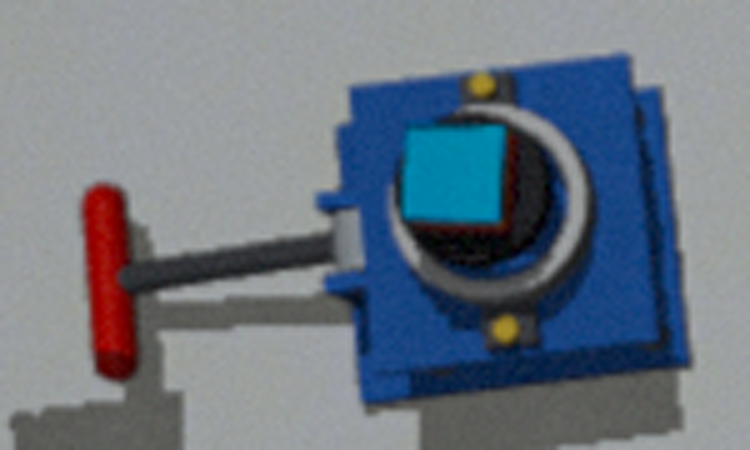

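View pics/s7.png

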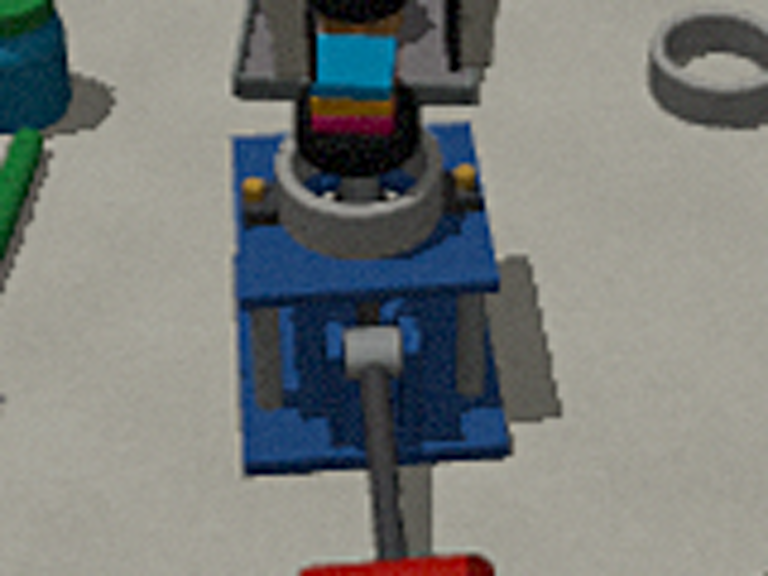

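```bash
python3 - <<'E'
from h import *
f=load("t7");g=load("s7")
P=lambda x,y:(110+(x+.5)/5-.5,150+(y+.5)/5-.5)
S=lambda x,y:(240+(x+.5)/4.8-.5,200+(y+.5)/4.8-.5)
print("base",at_z(f,*P(473,186),.156),"cast",at_z(f,*P(454,174),.186),"ring",at_z(f,*P(490,202),.124))
print("cast corners",[at_z(f,*P(*c),.186)[:2].round(4) for c in [(407,127),(507,125),(503,223),(400,219)]])
# base in side: left edge 293,right 421, bottom 177
print("side base left/right x", at_z(g,*S(293,120),.150),at_z(g,*S(422,120),.150))
print("side ring l/r",at_z(g,*S(274,160),.124),at_z(g,*S(443,160),.124))
print("side base front bottom",at_z(g,*S(358,178),.138),"cast front-bottom",at_z(g,*S(352,135),.156),"puck?")
print("bar",at_depth(f,*P(110,285)))
E
```

```text
base [0.53497797 0.17951023 0.156     ] cast [0.53463685 0.1807203  0.186     ] ring [0.53368606 0.17901572 0.124     ]
cast corners [array([0.5531, 0.1995]), array([0.554 , 0.1608]), array([0.5155, 0.1613]), array([0.517, 0.201])]
side base left/right x [0.56282947 0.18404691 0.15      ] [0.50122655 0.18250667 0.15      ]
side ring l/r [0.57302933 0.18296835 0.124     ] [0.49109299 0.18091022 0.124     ]
side base front bottom [0.53060538 0.21167343 0.138     ] cast front-bottom [0.53359218 0.20187962 0.156     ] puck?
bar [0.50836037 0.35939899 0.05020414]
```

```bash
python3 - <<'E'
from h import *
for n,p in [("s5",(.5123,.367,.0282)),("s4",(.5126,.3678,.0486)),("s2",(.513,.3582,.041))]:
    g=load(n);print(n,[np.round(proj(g,(p[0],p[1]+dy,p[2]+dz)),1).tolist() for dy in(0,.009) for dz in (0,.02)])
g=load("s5")
print("obs s5",(260+370.5/6-.5,240+490.5/6-.5),"obs s4",260+366/6,240+450/6)
for y in range(440,500,10): print(y,np.round(at_depth(g,260+400/6,240+y/6),3))
E
python3 plan.py .534 .18 .31 -1.5
```

```text
s5 [[320.1, 324.2], [320.0, 317.9], [320.0, 327.6], [319.9, 321.4]]
s4 [[319.9, 318.1], [319.8, 311.7], [319.7, 321.6], [319.6, 315.2]]
s2 [[319.9, 316.9], [319.8, 310.5], [319.7, 320.3], [319.6, 313.9]]
obs s5 (321.25, 321.25) obs s4 321.0 315.0
440 [0.498 0.379 0.077]
450 [0.498 0.378 0.071]
460 [0.498 0.376 0.064]
470 [0.498 0.378 0.061]
480 [0.498 0.378 0.056]
490 [0.498 0.372 0.042]
t 10.25 pos [0.5117 0.3674 0.306 ] rot [ 3.140e+00 -1.000e-03 -1.453e+00] F [ 0.3  0.7 -0.4] w 0.0509 q [ 0.93  0.24  0.07 -0.   -1.4  -0.81]
[ 0.629 -0.    -0.013  0.001 -0.001  0.045]
```

The closed fingertips appear about 20 mm above the TCP reading in z. I'll check that with the fingers open, above the stand.

```bash
python3 -m inch '0 0.15 0 -0.013 0 0 0.05; 0 0.3 0 -0.013 0 0 0.1; 0 0.45 0 -0.013 0 0 0.1; 0 0.629 0 -0.013 0 0 0.1; 0 0.629 0 -0.013 0 0 0.11;0 0.629 0 -0.013 0 0 0.11;0 0.629 0 -0.013 0 0 0.11'; python3 - <<'E'
from h import *
from station import arm
print(arm.get_state()["eef_pos"])
f=arm.grab_frame("side");np.savez("pics/s8.npz",**f)
cv2.imwrite("pics/s8.png",cv2.resize(f["img"][140:280,230:410,::-1],None,fx=4.2,fy=4.2,interpolation=cv2.INTER_CUBIC))
f=arm.grab_frame("wrist");np.savez("pics/w8.npz",**f);cv2.imwrite("pics/w8.png",f["img"][:,:,::-1])
print(f["tool_from_camera"].round(3).tolist(),f["fx"],f["cx"],f["cy"])
E
python3 plan.py
```

```text
t: 10.95
eef_pos: [0.5342, 0.1804, 0.3103]
ee_rot: [3.14, -0.001, -1.568]
force: [-0.2, -0.3, 0.4]
width: 0.0876
[0.53424019 0.18037155 0.31033375]
[[0.001, 0.953, 0.304, 0.083], [1.0, -0.001, -0.002, 0.0], [-0.001, 0.304, -0.953, -0.179], [0.0, 0.0, 0.0, 1.0]] 309.70691628693146 312.50456774198943 199.28265863532502
t 11.05 pos [0.5342 0.181  0.3105] rot [ 3.141e+00 -1.000e-03 -1.567e+00] F [ 0.1 -0.   0.1] w 0.0874 q [ 0.67  0.13 -0.06 -0.   -1.39 -0.67]
```

View pics/s8.png

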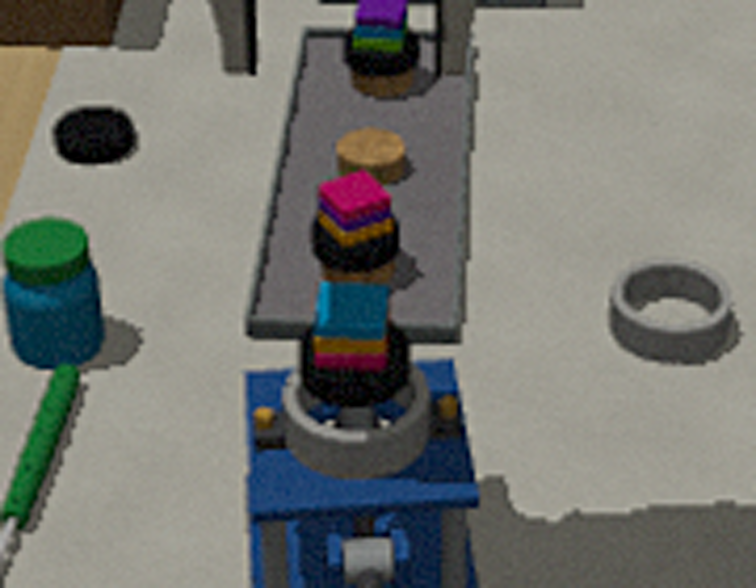

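View pics/w8.png

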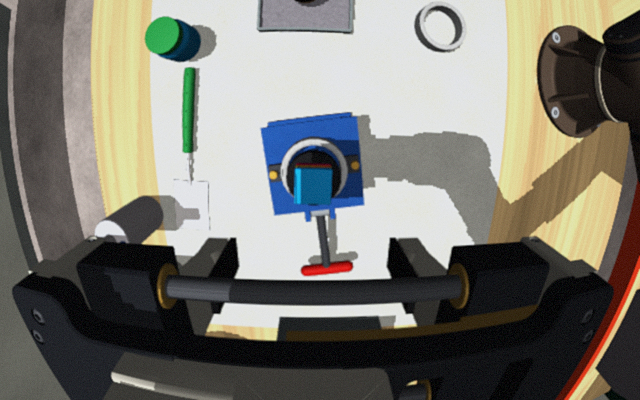

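```bash
python3 - <<'E'
from h import *
g=load("s8")
print("obs",[(230+x/4.2-.4,140+72/4.2-.4) for x in(222,255,440,474)])
for z in(.31,.32,.33,.34):
  print(z,[np.round(proj(g,(.5342+d,.181+dy,z)),1).tolist() for dy in(0,.0095) for d in(.044,-.044)])
for y in range(40,80,5):
  print(y,at_depth(g,230+232/4.2,140+y/4.2).round(4),at_depth(g,230+460/4.2,140+y/4.2).round(4))
E
```

```text
obs [(282.45714285714286, 156.74285714285713), (290.31428571428575, 156.74285714285713), (334.3619047619048, 156.74285714285713), (342.45714285714286, 156.74285714285713)]
0.31 [[290.8, 164.2], [332.8, 164.7], [290.4, 166.6], [332.7, 167.1]]
0.32 [[290.6, 160.1], [332.8, 160.6], [290.2, 162.5], [332.7, 163.0]]
0.33 [[290.4, 156.0], [332.8, 156.5], [290.0, 158.3], [332.8, 158.8]]
0.34 [[290.2, 151.8], [332.9, 152.3], [289.7, 154.1], [332.8, 154.6]]
40 [0.5865 0.193  0.352 ] [0.4766 0.1904 0.352 ]
45 [0.5865 0.1946 0.3502] [0.4766 0.1942 0.3515]
50 [0.5873 0.1893 0.3444] [0.4766 0.1928 0.3479]
55 [0.5872 0.1914 0.3428] [0.4765 0.1877 0.3422]
60 [0.5873 0.1912 0.3399] [0.4765 0.1928 0.3424]
65 [0.5873 0.1923 0.3377] [0.4765 0.1937 0.34  ]
70 [ 0.6617 -0.3696  0.0018] [0.4764 0.1892 0.3346]
75 [ 6.613e-01 -3.644e-01  1.000e-04] [ 0.4737 -0.3537  0.0091]
```

Both the camera and the end-stop contact put the real tips about 21.5 mm above the TCP reading. I'll map the gripper's structure in the tool frame from wrist depth, to check clearance over the block.

```bash
python3 - <<'E'
from h import *
f=load("w8");d=f["range_z"]
v,u=np.mgrid[0:400,0:640]
x=(u-f["cx"]);y=(v-f["cy"]);r=np.hypot(x,y)+1e-9;th=r/f["fx"]
k=np.tan(th)/r  # per unit depth
pc=np.stack([x*k*d,-y*k*d,-d,np.ones_like(d)],-1)
pt=pc@f["tool_from_camera"].T
np.save("pics/pt8.npy",pt)
for p in [(320,290),(250,288),(400,290),(125,270),(100,255),(160,250),(215,265),(225,240),(205,300),(400,260),(410,300),(510,270),(480,260),(320,330),(300,345),(230,320),(480,315),(320,305),(312,185),(300,150)]:
    print(p,np.round(pt[p[1],p[0],:3],4),d[p[1],p[0]].round(3))
g=(d>0)&(pt[...,2]<0.05)&(pt[...,2]>-.2)
for a in np.arange(-.1,.1,.01):
    m=g&(pt[...,1]>a)&(pt[...,1]<a+.01)
    if m.any():
        i=np.argmax(np.where(m,pt[...,2],-9));print(round(a,2),m.sum(),np.round(np.percentile(pt[...,2][m],[90,98,100]),3),np.unravel_index(i,d.shape))
E
```

```text
(320, 290) [ 0.031   0.0024 -0.1039] 0.088
(250, 288) [ 0.0313 -0.0183 -0.1039] 0.088
(400, 290) [ 0.0303  0.0265 -0.1041] 0.088
(125, 270) [ 0.0389 -0.0555 -0.1108] 0.079
(100, 255) [ 0.0385 -0.0718 -0.1025] 0.087
(160, 250) [ 0.0382 -0.0507 -0.0951] 0.094
(215, 265) [ 0.0096 -0.0467 -0.0538] 0.142
(225, 240) [ 0.0111 -0.0481 -0.0284] 0.166
(205, 300) [ 0.026  -0.0332 -0.1043] 0.089
(400, 260) [ 0.009   0.044  -0.0473] 0.148
(410, 300) [ 0.0267  0.03   -0.1048] 0.088
(510, 270) [ 0.0384  0.0602 -0.1106] 0.079
(480, 260) [ 0.039   0.0522 -0.1039] 0.085
(320, 330) [-0.3195  0.0152  0.2695] 0.55
(300, 345) [ 0.0246 -0.003  -0.1205] 0.074
(230, 320) [-0.3359 -0.1699  0.3102] 0.593
(480, 315) [ 0.0223  0.0535 -0.1107] 0.084
(320, 305) [ 0.0248  0.0025 -0.1031] 0.09
(312, 185) [ 0.0011 -0.      0.1248] 0.315
(300, 150) [ 0.0233 -0.0155  0.2167] 0.396
-0.1 958 [-0.119 -0.113 -0.111] (np.int64(260), np.int64(50))
-0.09 3089 [-0.102 -0.091 -0.086] (np.int64(239), np.int64(105))
-0.08 3719 [-0.107 -0.095 -0.089] (np.int64(238), np.int64(104))
-0.07 4380 [-0.104 -0.093 -0.047] (np.int64(255), 
[... 344 characters left out ...]
1 3639 [-0.104 -0.101 -0.098] (np.int64(280), np.int64(288))
-0.0 3787 [-0.104 -0.101 -0.099] (np.int64(280), np.int64(332))
0.01 3443 [-0.104 -0.101 -0.099] (np.int64(279), np.int64(371))
0.02 2960 [-0.103 -0.101 -0.099] (np.int64(279), np.int64(385))
0.03 2615 [-0.103 -0.1   -0.098] (np.int64(385), np.int64(406))
0.04 6430 [-0.049 -0.028 -0.021] (np.int64(249), np.int64(388))
0.05 4524 [-0.054 -0.033 -0.026] (np.int64(238), np.int64(417))
0.06 5562 [-0.107 -0.094 -0.026] (np.int64(238), np.int64(418))
0.07 4090 [-0.109 -0.096 -0.089] (np.int64(238), np.int64(521))
0.08 3139 [-0.102 -0.092 -0.088] (np.int64(237), np.int64(521))
0.09 1047 [-0.12  -0.113 -0.111] (np.int64(260), np.int64(573))
```

The whole gripper sits 21 mm above the reported TCP: the tips are at tool z −0.021 and the body's lowest part is at −0.087, so body to tip is still 65 mm. For tips at 0.129 m I need a TCP reading of 0.108.

```bash
python3 -m inch '0 0 0 0.12 0 0 0; 0 0 0 0.24 0 0 0; 0 0 0 0.34 0 0 0; 0 0 0 0.43 0 0 0; 0 0 0 0.51 0 0 0;0 0 0 0.58 0 0 0;0 0 0 0.62 0 0 0;0 0 0 0.65 0 0 0;0 0 0 0.67 0 0 0;0 0 0 0.675 0 0 0;0 0 0 0.675 0 0 0'; python3 - <<'E'
from h import *
from station import arm
f=arm.grab_frame("side");np.savez("pics/s9.npz",**f)
cv2.imwrite("pics/s9.png",cv2.resize(f["img"][180:290,250:390,::-1],None,fx=5.4,fy=5.4,interpolation=cv2.INTER_CUBIC))
E
python3 plan.py
```

```text
t: 12.15
eef_pos: [0.5347, 0.1802, 0.1092]
ee_rot: [-3.141, 0.0, -1.568]
force: [-0.8, 0.4, 1.0]
width: 0.0876
t 12.2 pos [0.5348 0.1802 0.1095] rot [-3.141e+00  1.000e-03 -1.568e+00] F [0.5 0.2 0.8] w 0.0878 q [ 0.67  0.26 -0.37  0.   -0.94 -0.67]
```

View pics/s9.png

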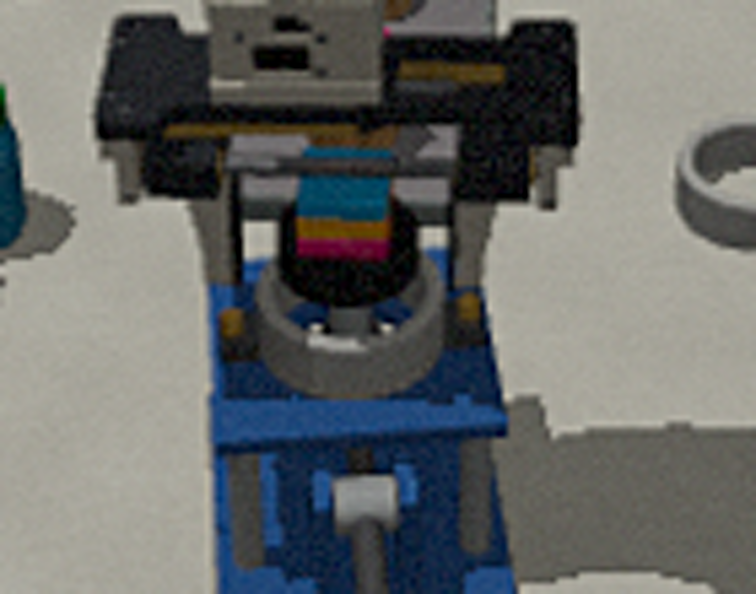

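The open fingers straddle the base with the block clear of them. Closing gently.

```bash
python3 -m inch '0.1 0 0 0 0 0 0;0.18 0 0 0 0 0 0;0.24 0 0 0 0 0 0;0.28 0 0 0 0 0 0;0.32 0 0 0 0 0 0;0.36 0 0 0 0 0 0;0.4 0 0 0 0 0 0;0.4 0 0 0 0 0 0;0.4 0 0 0 0 0 0' 15; python3 plan.py
```

```text
t: 13.1
eef_pos: [0.534, 0.1798, 0.1088]
ee_rot: [3.141, -0.0, -1.568]
force: [-4.2, -0.6, 5.1]
width: 0.0613
t 13.1 pos [0.534  0.1798 0.1088] rot [ 3.141 -0.    -1.568] F [-4.2 -0.6  5.1] w 0.0613 q [ 0.67  0.26 -0.37 -0.   -0.94 -0.67]
```

Gripped at 61 mm. Increasing the force and lifting slowly.

```bash
python3 -m inch '0.6 0 0 0 0 0 0;0.6 0 0 0 0 0 0;0.6 0 0 -0.01 0 0 0;0.6 0 0 -0.03 0 0 0;0.6 0 0 -0.05 0 0 0;0.6 0 0 -0.08 0 0 0;0.6 0 0 -0.11 0 0 0;0.6 0 0 -0.14 0 0 0;0.6 0 0 -0.17 0 0 0;0.6 0 0 -0.19 0 0 0;0.6 0 0 -0.2 0 0 0;0.6 0 0 -0.2 0 0 0' 25; python3 - <<'E'
from h import *
from station import arm
f=arm.grab_frame("side");np.savez("pics/s10.npz",**f)
cv2.imwrite("pics/s10.png",cv2.resize(f["img"][160:270,250:390,::-1],None,fx=5.4,fy=5.4,interpolation=cv2.INTER_CUBIC))
E
python3 plan.py
```

```text
t: 14.3
eef_pos: [0.5345, 0.1801, 0.1692]
ee_rot: [-3.141, 0.0, -1.568]
force: [-0.6, 0.4, -2.3]
width: 0.0614
t 14.35 pos [0.5343 0.18   0.1688] rot [ 3.142  0.    -1.568] F [ 0.6 -1.5 -1.2] w 0.0615 q [ 0.67  0.2  -0.29 -0.   -1.08 -0.67]
```

View pics/s10.png

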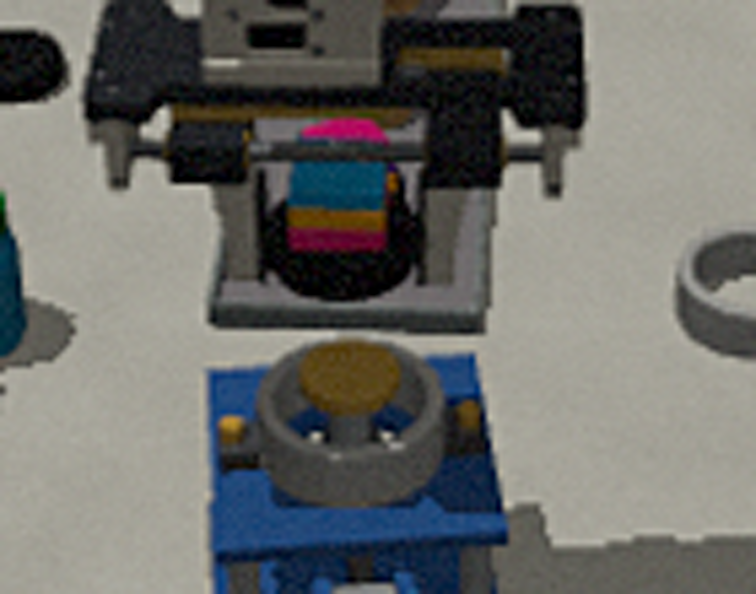

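It's lifted level, with the block centred on the base. Carrying it smoothly toward the empty puck.

```bash
python3 -m inch '0.6 0.012 0 0 0 0 0;0.6 0.04 0 0 0 0 0;0.6 0.085 0 0 0 0 0;0.6 0.145 -0.003 0 0 0 0;0.6 0.22 -0.006 0 0 0 0;0.6 0.3 -0.01 0 0 0 0;0.6 0.38 -0.014 0 0 0 0;0.6 0.455 -0.018 0 0 0 0;0.6 0.52 -0.021 0 0 0 0;0.6 0.57 -0.023 0 0 0 0;0.6 0.6 -0.025 0 0 0 0;0.6 0.61 -0.025 0 0 0 0'; python3 plan.py .544 -.2195 .169 -1.571
```

```text
t: 15.55
eef_pos: [0.5423, -0.0042, 0.1688]
ee_rot: [-3.142, -0.0, -1.57]
force: [0.6, -0.2, -2.4]
width: 0.0615
t 15.55 pos [ 0.5423 -0.0042  0.1688] rot [-3.142 -0.    -1.57 ] F [ 0.6 -0.2 -2.4] w 0.0615 q [ 0.35  0.17 -0.33  0.   -1.07 -0.35]
[ 0.718 -0.005 -0.001 -0.    -0.     0.001]
```

```bash
python3 -m inch '0.6 0.015 0 0 0 0 0;0.6 0.05 0 0 0 0 0;0.6 0.11 0 0 0 0 0;0.6 0.19 0 0 0 0 0;0.6 0.28 -0.002 0 0 0 0;0.6 0.37 -0.004 0 0 0 0;0.6 0.46 -0.005 0 0 0 0;0.6 0.54 -0.005 0 0 0 0;0.6 0.61 -0.005 0 0 0 0;0.6 0.665 -0.005 0 0 0 0;0.6 0.7 -0.005 0 0 0 0;0.6 0.718 -0.005 0 0 0 0';python3 -m inch '0.6 0 0 0 0 0 0;0.6 0 0 0 0 0 0'; python3 - <<'E'
from h import *
from station import arm
f=arm.grab_frame("side");np.savez("pics/s11.npz",**f)
cv2.imwrite("pics/s11.png",cv2.resize(f["img"][80:220,250:390,::-1],None,fx=4.2,fy=4.2,interpolation=cv2.INTER_CUBIC))
f=arm.grab_frame("wrist");np.savez("pics/w11.npz",**f);cv2.imwrite("pics/w11.png",f["img"][:,:,::-1])
E
python3 plan.py .544 -.2195 .169 -1.571
```

```text
t: 16.75
eef_pos: [0.5443, -0.2192, 0.1686]
ee_rot: [3.141, -0.0, -1.569]
force: [0.0, 0.8, -1.9]
width: 0.0614
t: 16.95
eef_pos: [0.5444, -0.218, 0.1687]
ee_rot: [3.142, 0.0, -1.568]
force: [0.5, -0.9, -2.1]
width: 0.0613
t 17.05 pos [ 0.5445 -0.2178  0.1688] rot [-3.141  0.    -1.567] F [-0.   0.5 -2.2] w 0.0612 q [-0.05  0.24 -0.24 -0.   -1.09  0.05]
[ 0.006  0.002 -0.001 -0.     0.     0.003]
```

View pics/s11.png

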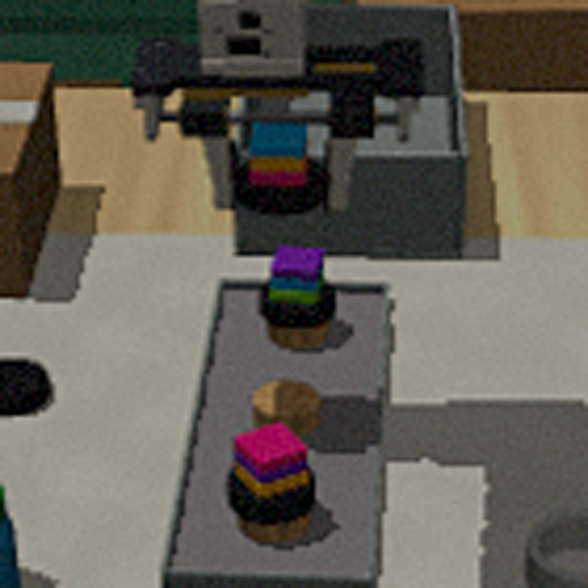

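View pics/w11.png

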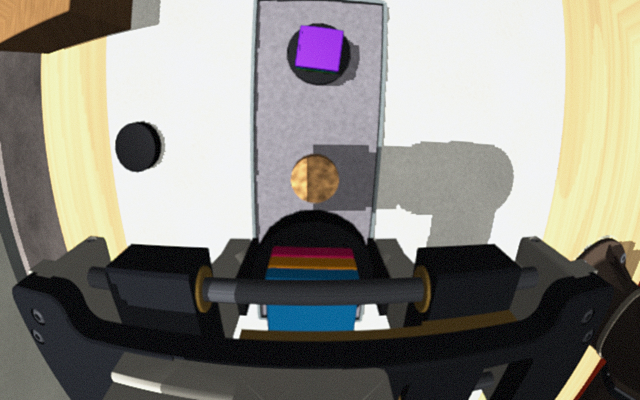

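The wrist view shows the puck at (315,179), and the base's front rim at about (315,211) with the block centred on it. I'll cross-check both positions.

```bash
python3 - <<'E'
from h import *
from scipy.spatial.transform import Rotation as R
f=load("w11");d=f["range_z"]
v,u=np.mgrid[0:400,0:640]
x=(u-f["cx"]);y=(v-f["cy"]);r=np.hypot(x,y)+1e-9;k=np.tan(r/f["fx"])/r
pt=(np.stack([x*k*d,-y*k*d,-d,np.ones_like(d)],-1)@f["tool_from_camera"].T)[...,:3]
w=R.from_euler("xyz",[-3.141,0,-1.567]).apply(pt.reshape(-1,3)).reshape(pt.shape)+np.array([.5445,-.2178,.1688])
hsv=cv2.cvtColor(f["img"],cv2.COLOR_RGB2HSV)
m=(hsv[...,0]>8)&(hsv[...,0]<28)&(hsv[...,1]>90)&(u>280)&(u<350)&(v>140)&(v<215)&(w[...,2]<.05)
print(m.sum(),"puck world med/minmax",np.median(w[m],0).round(4),w[m].min(0).round(3),w[m].max(0).round(3))
t=m&(abs(w[...,2]-np.percentile(w[...,2][m],60))<.004)
(cx,cy),rad=cv2.minEnclosingCircle((w[t][:,:2]*1000).astype(np.float32));print("circle",cx,cy,rad)
b=(f["img"].max(-1)<45)&(pt[...,2]<.0)&(pt[...,2]>-.06)&(abs(pt[...,1])<.031)&(v<280)&(u>245)&(u<378)
p=pt[b];print("base pts",b.sum(),p.min(0).round(4),p.max(0).round(4),np.median(p,0).round(4))
for row in(214,218,225,235): print(row,pt[row,315].round(4))
for q in [(272,320),(355,320),(275,250),(350,250),(312,280)]: print("cast",q,pt[q[1],q[0]].round(4))
E
```

```text
1802 puck world med/minmax [ 0.5415 -0.2222  0.0281] [ 0.517 -0.247  0.007] [ 0.567 -0.194  0.031]
circle 542.124755859375 -220.8096160888672 25.95854377746582
base pts 4118 [-0.0015 -0.031  -0.0591] [ 0.0307  0.031  -0.0215] [ 0.0209  0.     -0.0469]
214 [ 0.0295  0.0015 -0.036 ]
218 [ 0.0305  0.0014 -0.044 ]
225 [ 0.028   0.0014 -0.0467]
235 [ 0.0229  0.0014 -0.0465]
cast (272, 320) [-0.0029 -0.0168 -0.0778]
cast (355, 320) [-0.1975  0.0593  0.1529]
cast (275, 250) [ 0.0183 -0.0169 -0.0534]
cast (350, 250) [ 0.0165  0.0179 -0.0498]
cast (312, 280) [ 0.0318  0.     -0.0997]
```

The base is centred on the tool axis, and the puck averages (0.543, −0.220) over the two cameras. Descending.

```bash
python3 -m inch '0.6 0.007 0.005 0.01 0 0 0;0.6 0.007 0.005 0.04 0 0 0;0.6 0.007 0.005 0.09 0 0 0;0.6 0.007 0.005 0.15 0 0 0;0.6 0.007 0.005 0.21 0 0 0;0.6 0.007 0.005 0.27 0 0 0;0.6 0.007 0.005 0.33 0 0 0;0.6 0.007 0.005 0.385 0 0 0;0.6 0.007 0.005 0.43 0 0 0;0.6 0.007 0.005 0.465 0 0 0;0.6 0.007 0.005 0.49 0 0 0;0.6 0.007 0.005 0.5 0 0 0';python3 -m inch '0.6 0 0 0.005 0 0 0;0.6 0 0 0.015 0 0 0;0.6 0 0 0.025 0 0 0;0.6 0 0 0.035 0 0 0;0.6 0 0 0.045 0 0 0;0.6 0 0 0.045 0 0 0'; python3 plan.py .543 -.22 0 -1.571
```

```text
t: 18.25
eef_pos: [0.5426, -0.2205, 0.018]
ee_rot: [3.141, 0.0, -1.568]
force: [0.2, -1.1, -3.1]
width: 0.0616
t: 18.85
eef_pos: [0.5425, -0.2205, 0.0048]
ee_rot: [3.141, 0.0, -1.568]
force: [0.4, -0.4, -2.8]
width: 0.0612
t 18.85 pos [ 0.5425 -0.2205  0.0048] rot [ 3.141  0.    -1.568] F [ 0.4 -0.4 -2.8] w 0.0612 q [-0.05  0.42 -0.42 -0.   -0.73  0.05]
[-0.002 -0.002  0.016  0.001  0.     0.003]
```

```bash
python3 -m inch '0.6 0 0 0.005 0 0 0;0.6 0 0 0.01 0 0 0;0.6 0 0 0.01 0 0 0';  python3 -m inch '0.6 0 0 0.004 0 0 0;0.6 0 0 0.008 0 0 0;0.6 0 0 0.008 0 0 0';python3 plan.py .543 -.22 0 -1.571;python3 - <<'E'
from h import *
from station import arm
f=arm.grab_frame("side");np.savez("pics/s12.npz",**f)
cv2.imwrite("pics/s12.png",cv2.resize(f["img"][130:220,270:370,::-1],None,fx=6,fy=6,interpolation=cv2.INTER_CUBIC))
E
```

```text
t: 19.15
eef_pos: [0.5428, -0.2205, 0.0021]
ee_rot: [3.141, 0.0, -1.568]
force: [-0.3, -0.1, -1.7]
width: 0.0613
t: 19.45
eef_pos: [0.5427, -0.2205, -0.0003]
ee_rot: [3.141, 0.0, -1.568]
force: [0.6, -1.6, -1.8]
width: 0.0616
t 19.45 pos [ 5.427e-01 -2.205e-01 -3.000e-04] rot [ 3.141  0.    -1.568] F [ 0.6 -1.6 -1.8] w 0.0616 q [-0.05  0.42 -0.43 -0.   -0.72  0.05]
[-0.002 -0.001 -0.001  0.     0.     0.003]
```

View pics/s12.png

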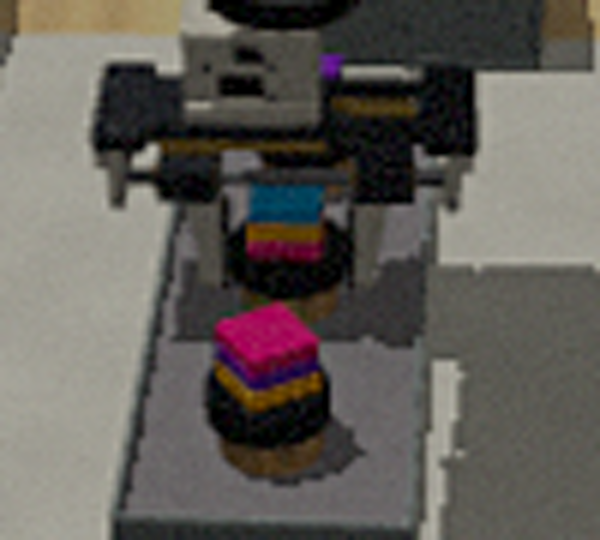

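The base is just above the puck but not touching yet. Creeping down until the force shows contact.

```bash
for i in 1; do :; done; python3 -m inch '0.6 0 0 0.004 0 0 0;0.6 0 0 0.004 0 0 0'; python3 -m inch '0.6 0 0 0.004 0 0 0;0.6 0 0 0.004 0 0 0'
```

```text
t: 19.7
eef_pos: [0.543, -0.2205, -0.0011]
ee_rot: [-3.141, -0.0, -1.568]
force: [-0.1, 0.2, 1.2]
width: 0.0613
t: 19.9
eef_pos: [0.5431, -0.2206, -0.0012]
ee_rot: [-3.141, -0.0, -1.568]
force: [-4.6, 3.1, 11.9]
width: 0.0618
```

Contact at −0.0011, as predicted. I'll back off slightly and open a few mm.

```bash
python3 -m inch '0.6 0 0 -0.004 0 0 0;0.6 0 0 -0.004 0 0 0;0.27 0 0 -0.004 0 0 0;0.23 0 0 -0.004 0 0 0;0.2 0 0 -0.004 0 0 0;0.15 0 0 -0.004 0 0 0;0.12 0 0 -0.004 0 0 0;0.12 0 0 -0.004 0 0 0' 10; python3 - <<'E'
from h import *
from station import arm
f=arm.grab_frame("wrist");np.savez("pics/w13.npz",**f);cv2.imwrite("pics/w13.png",f["img"][:,:,::-1])
f=arm.grab_frame("side");np.savez("pics/s13.npz",**f)
cv2.imwrite("pics/s13.png",cv2.resize(f["img"][130:220,270:370,::-1],None,fx=6,fy=6,interpolation=cv2.INTER_CUBIC))
E
python3 plan.py
```

```text
t: 20.7
eef_pos: [0.5429, -0.2205, -0.0014]
ee_rot: [3.142, -0.0, -1.568]
force: [0.2, 0.2, 0.3]
width: 0.0768
t 20.8 pos [ 0.5429 -0.2205 -0.0014] rot [ 3.142 -0.    -1.568] F [-0.1 -0.4  0.2] w 0.077 q [-0.05  0.43 -0.43  0.   -0.72  0.05]
```

View pics/s13.png

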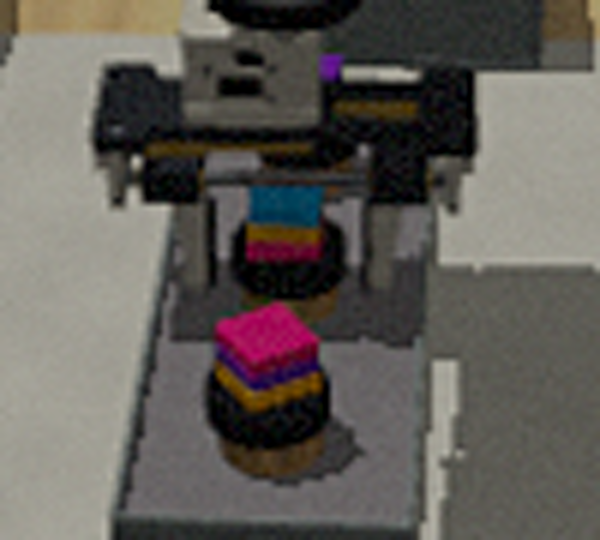

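View pics/w13.png

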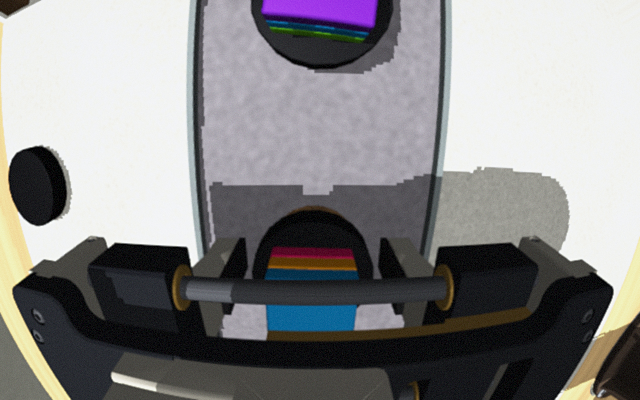

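The fingers are clear on both sides of the base, the base rests on the puck and the block is upright. Next I'll lift straight up and check.

```bash
python3 -m inch '0.12 0 0 -0.01 0 0 0;0.12 0 0 -0.04 0 0 0;0.12 0 0 -0.09 0 0 0;0.12 0 0 -0.15 0 0 0;0.12 0 0 -0.22 0 0 0;0.12 0 0 -0.3 0 0 0;0.12 0 0 -0.4 0 0 0;0.12 0 0 -0.52 0 0 0;0.12 0 0 -0.66 0 0 0;0.12 0 0 -0.8 0 0 0;0.12 0 0 -0.9 0 0 0;0.12 0 0 -0.9 0 0 0'; python3 -m inch '0.12 0.15 0.15 0 0 0 0;0.12 0.3 0.3 0 0 0 0;0.12 0.4 0.4 0 0 0 0;0.12 0.5 0.5 0 0 0 0;0.12 0.5 0.5 0 0 0 0;0.12 0.5 0.5 0 0 0 0'; python3 - <<'E'
from h import *
from station import arm
f=arm.grab_frame("top");np.savez("pics/t14.npz",**f)
cv2.imwrite("pics/t14.png",cv2.resize(f["img"][150:240,300:490,::-1],None,fx=4,fy=4,interpolation=cv2.INTER_CUBIC))
f=arm.grab_frame("side");np.savez("pics/s14.npz",**f)
cv2.imwrite("pics/s14.png",cv2.resize(f["img"][135:225,280:360,::-1],None,fx=6,fy=6,interpolation=cv2.INTER_CUBIC))
E
python3 plan.py
```

```text
t: 22.0
eef_pos: [0.5449, -0.2213, 0.275]
ee_rot: [-3.132, -0.002, -1.568]
force: [0.3, 1.0, -1.1]
width: 0.0772
t: 22.6
eef_pos: [0.3916, -0.3719, 0.269]
ee_rot: [-3.141, -0.0, -1.571]
force: [0.2, 0.9, -1.0]
width: 0.0773
t 22.7 pos [ 0.3933 -0.3708  0.2687] rot [-3.141  0.    -1.569] F [-0.7  0.4 -0.4] w 0.0771 q [-0.39  0.1  -0.18 -0.   -1.29  0.4 ]
```

View pics/t14.png

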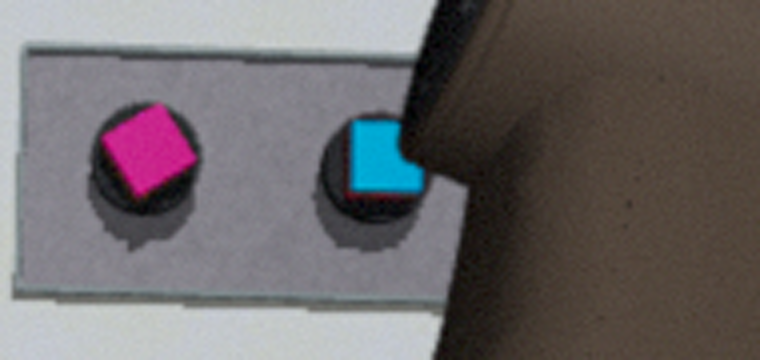

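View pics/s14.png

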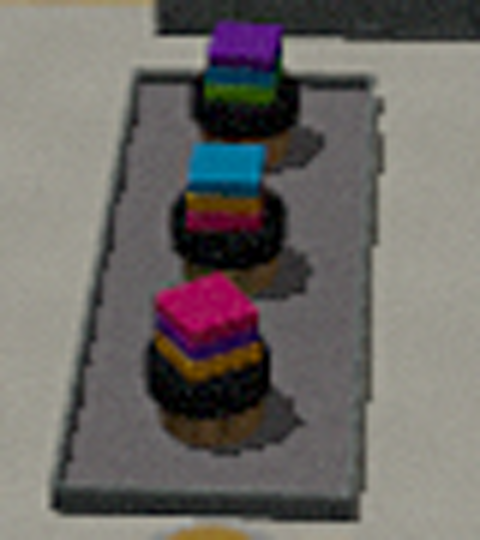

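The base and block stand on the middle puck, and the pieces show no movement. One number to check, then I'll hand in.

```bash
python3 - <<'E'
from h import *
from station import arm
f=load("t14");Q=lambda x,y:(300+(x+.5)/4-.5,150+(y+.5)/4-.5)
print("base",at_z(f,*Q(376,168),.046),"block top",at_z(f,*Q(387,156),.076),at_depth(f,*Q(387,156)))
s0=load("side0")["img"].astype(int);s1=load("s14")["img"].astype(int)
for n,(a,b,c,d) in dict(p1=(138,165,310,335),p2=(180,212,302,328)).items():
    print(n,"mean |diff|",abs(s0-s1)[a:b,c:d].mean().round(2))
print("empty ref",abs(s0-s1)[190:215,330:338].mean().round(2))
arm.job_done();print("handed in")
E
```

```text
base [ 0.5434104 -0.2180331  0.046    ] block top [ 0.5452333  -0.21884978  0.076     ] [ 0.54468709 -0.21824722  0.07931514]
p1 mean |diff| 12.53
p2 mean |diff| 5.79
empty ref 4.11
the job is handed in; nothing more can be done
handed in
```

The black base now stands on the empty middle puck with its resin block upright, and I handed the job in at about 23 s of the 70 s allowed. No verdict is reported, so this rests on my own checks.

- **Lever:** The first press stopped short, at about 0.65 rad. I pressed again further out until the force rose to 22 N at the end stop. The block's top then read about 189 mm, against 186 mm expected at full travel; the depth camera reads about 3 mm high.
- **Base and block:** I gripped the base with its underside above the rim, lifted it 60 mm and carried it over gently. It touched the puck at the predicted height with about 12 N, and I opened the gripper and withdrew. I saw no sign of the block being touched.
- **Final position:** The base centre measured (0.543, −0.218) against the puck at (0.543 to 0.544, −0.220). That is about 2 mm off, within the 12 mm limit.
- **Finished pieces:** Before-and-after pictures look the same for both. The difference score for piece2 was near noise (5.8 against a reference of 4.1). For piece1 it was 12.5, probably because its window overlaps the newly placed block; by eye piece1 is unmoved in the side view.

**Disagreement:** Wrist and side depth, and contact with the lever bar, all put the fingertips about 21 mm above the reported TCP. I corrected for that in the grasp, and the height at which the base touched the puck agreed with it.

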